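# Load a tray of channel tiles into the spring-locked drying stand

## Task

Load the tray with its two clay tiles into the empty drying stand, nose first: carry it (the rib in its middle is its lifting grip) and set it down level across the sill at the mouth of the stand, front foot inside and rear foot still outside, and let go. Then take hold of it again (the bar at its rear is the grip for this), raise just its rear foot over the sill and push the tray in gently against the sprung buffer until the rear foot can be put down, pressed if it sticks, right onto the board behind the sill. Leave it level and released with both tiles on it, never tipping it steeply, and do not disturb the cup, the pot or the brush.

Things in the scene. Friction and masses are not known exactly. Their poses are not given: they have to be found in the camera images.
- tray: Loose wooden tray, 200 long (its x, nose at +x) x 120 wide (y), 0.34 to 0.55 kg plus two tiles of 0.12 kg. Origin below its centre, level with the underside of its feet; z up. Two cross feet, 16 high, 16 long (x), 110 wide, centred at x = +70 (front) and -85 (rear), floor underside 16 above the origin between them; rim top 40 above. Starts on the bench, on the robot's left.
- tray_rib (a point): Grip point on the tray's carrying rib, 70 above the tray origin: an upright wooden board in the tray's middle, 14 thick (y), 80 long (x), its top 82 above the tray origin. The tiles beside it reach 38 above the tray origin. Axes as the tray.
- tray_handle (a point): Centre of the rear handle: a round wooden bar 14 in diameter, lying along the tray's y, at x = -107, z = 75 of the tray; free length 94 between two end posts 10 wide, 88 high (up to x = -116). Pinched across the tray's x it pivots between the fingers as the rear is lifted. Axes as the tray.
- tray_rear_foot (a point): Centre of the underside of the rear foot (foot reaches 8 either way in x). Axes as the tray.
- tray_front_foot (a point): Centre of the underside of the front foot (foot reaches 8 either way in x). Axes as the tray.
- stand: The EMPTY drying stand, fixed to the bench (a twin with a tray already in it stands beside it; either may be the left one). Origin: at bench level, half-way across, at the inner face of its sill; x points inwards (the way the tray slides), z up. Base board: top 12 above the bench, from x = -140 (apron) to +225. Overall 180 wide, corner posts 200 high at x = 83 and 217.
- buffer (a joint): Sprung, greased steel plate at the stand's inner end, 100 wide; travel in m along the stand's x: 0 at rest (face at stand x = 181), stop at 0.020. Pushes back with 3.5 N at 0, 7.7 N at 0.012, 10.5 N at 0.020. The tray's nose meets it 12 short of home; at 0.012 the rear foot just clears the sill, 0.014 to 0.018 lets it down; then the spring holds the foot against the sill, where it may stick unless pressed down.
- tile_left_mid (a point): Centre of the fired clay channel tile in the tray's left (+y) lane, 130 x 40 x 14, loose on the tray's floor.
- tile_right_mid (a point): Centre of the like tile in the tray's right (-y) lane.
- mug_mid (a point): Bystander: centre of a green plastic cup, 72 diameter, 85 high, left beyond the tray. Leave alone.
- pot_mid (a point): Bystander: centre of a small terracotta pot, 100 diameter, 100 high, left beyond the tray. Leave alone.
- brush: Bystander: a brush lying on the bench to the right of the stands. Leave alone.
- sill (a point): Middle of the sill's top, at its inner face: a lath across the mouth from stand x = -10 to 0, its top 22 above the bench (10 above the board). Axes as the stand. From the sill inwards straight side guides, 128 apart inside, 46 above the bench, which flare a little outwards from x = 0 to -30.
- shelf_edge (a point): Middle of the front edge of the overhead shelf, at stand x = 75, 127 above the bench; poles below it come down to 111. It runs to x = 225 with tiles on it up to 170: no room for a gripper below it. Axes as the stand.
- home (a point): Where the tray's origin comes to rest when loaded: stand x = 93, 12 above the bench (on the board), tray's x along the stand's x, rear foot's rear face against the sill. Axes as the stand.
- full_stand: The twin stand, same make, size and axes as the empty one, fixed beside it about 235 away, with a tray and two tiles already home in it (its handle bar 87, its rib 94 above the bench). Not part of the job: carry the tray clear of it.
Not all that is in view belongs to the job. Several things have the shape of the tray; the one meant has the colours described above.

How it is judged:
On the way, in this order (a step that is already met when the one before it is completed fails the run):
1. the tray stands level at the mouth of the empty stand, front foot inside the sill, rear foot outside, and has been let go (x of tray_front_foot in the frame of stand above 0.006 m and x of tray_rear_foot in the frame of stand below -0.016 m and z of each of tray_rear_foot, tray_front_foot in the frame of stand below 0.016 m and angle between tray_rib's own z axis and vertical below 0.04 rad and y of tray_rear_foot in the frame of stand between -0.008 and 0.008 m and y of tray_front_foot in the frame of stand between -0.008 and 0.008 m and linear speed of tray below 0.01 m/s and contact force between the fingers and tray below 0.1 N), for 0.2 s.
2. the robot has taken hold of the tray again and lifted its rear foot to sill height while the front foot stays low inside (z of tray_rear_foot in the frame of stand above 0.02 m and z of tray_front_foot in the frame of stand below 0.019 m and x of tray_front_foot in the frame of stand above 0.006 m and contact force between the fingers and tray above 0.5 N), for 0.1 s.
At the end, for the whole second after the job is handed in: The tray lies level (within 0.04 rad) in the empty stand with both feet down on its board (within 4 mm), the rear foot behind the sill (its centre 5 to 18 mm inside the sill's inner face), centred within 8 mm, at rest and released, both tiles still in their lanes (x of tray_rear_foot in the frame of stand between 0.005 and 0.018 m and z of each of tray_rear_foot, tray_front_foot in the frame of stand below 0.016 m and angle between tray_rib's own z axis and vertical below 0.04 rad and y of tray_rear_foot in the frame of stand between -0.008 and 0.008 m and y of tray_front_foot in the frame of stand between -0.008 and 0.008 m and linear speed of tray below 0.01 m/s and contact force between the fingers and tray below 0.1 N and distance between each of tile_left_mid, tile_right_mid and tray below 0.085 m); the robot touches nothing.
It fails at once if a tile left the tray (distance between any of tile_left_mid, tile_right_mid and tray above 0.11 m).
It fails at once if the tray was tipped steeply (angle between tray_rib's own z axis and vertical above 0.5 rad).
It fails at once if the tray was rammed into the buffer (over 30 N) (contact force between tray and buffer above 30 N).
It fails at once if a bystander was disturbed (moved over 30 mm) (distance of any of mug_mid, pot_mid, brush from where it was at the start of the episode above 0.03 m).
It also fails if it takes over 61 s, if anything falls off the work surface, if the arm or the gripper's body presses on something with over 40 N, if the wrist force passes 120 N, or if a joint passes its speed limit or range.

## Robot

A 6-joint arm with a two-finger parallel gripper is mounted at the origin on the work surface. World frame = base frame: x ahead of the robot, y to its left, z up, the work surface at z = 0. Lengths are in m, angles in rad, forces in N, time in s.
With the tool pointing down it reaches from about 0.225 to 0.875 m from the base axis. Payload 3.4 kg.
Tool frame: the origin (TCP) lies midway between the tips of the shut fingers; the grasp point (between the pads) lies 19 mm behind it; x points along the fingers, y is the direction in which the jaws open and shut, and the axes are right-handed (so a half turn about x gives the same grasp; the last joint's range is limited). The gripper opens to 85 mm and grips with 20 to 120 N. Pads are 22 mm wide; open, the fingers measure 114 mm over their backs; the gripper's body (76 mm by 85 mm) begins 54 mm behind the grasp point. The pads swing forward as they close: fully open they stand 13 mm farther back than shut.
Start: joints at [1.115, 0.276, 1.505, -0, 1.361, -0.121], TCP at [0.189, 0.543, 0.231] pointing down, gripper open.
Joint ranges: [-2.89, 2.89], [-0.75, 2.08], [0.22, 2.7], [-1.18, 4.32], [0.11, 2.71], [-2.7, 2.7]. Speed limits (rad/s): [2.57, 2.57, 3.14, 3.14, 3.14, 3.14].

## Interface

Orientations are given as a unit quaternion [w, x, y, z].
In Python, from cell import readout, cams, arm gives the robot as it stands.
- The arm moves only by the tool jog_arm, never from a script. Its argument "steps" is a list of rows, each a list of 3 entries, a list of its own where there are three numbers: the closure, from -1 (fully open) to 1 (shut), so that 0 is half open, then the shift along the tool's x, y, z in m, then the turn about the tool's x in rad. A call has 1 to 5 rows; each row shifts and turns the commanded pose from where the row before left it, along the tool's axes as they then stand; what a row does not reach is not made up. A row lasts 1/10 s, in which the tool goes at most 50 mm and 8.59 degrees, less where a joint would pass 70% of its speed; a pose out of reach is approached as far as the arm can. A call is refused whole if a number of a shift passes 0.05 or a number of a turn 0.15, either way. A call with a gripper value outside its range is refused whole. The fingers move at their own pace and stop on an object; "grip_force" is the grip in N (left out, the last holds). Time passes only in rows, so rows that do not move let the fingers close. It gives the time, the measured TCP pose, the force and the opening at its end, in the units of the state.
- readout.get_obs(): the state, without advancing time (a new reading comes with each control period).
- cams.camera(name): name is "scene" or "top" or "wrist"; returns the picture (400x640x3 uint8, blue, green, red); there is no depth.
- cams.camera_params(name): a dict with "fx", "fy", "cx", "cy" (pixels), "pose" (4x4, takes a point from camera to world coordinates); the wrist camera has in their place "tool_from_camera" (4x4, takes a point from camera to tool coordinates, whose origin is the TCP and whose axes are the tool frame's). Camera axes: x right, y down, z forward; pixel columns grow to the right and rows downward; lengths in m; the calibration is good to about 2 mm. A picture is of the moment at which its call begins: read the wrist's pose just before it. camera_params takes no time and is no camera call.
- arm.sign_off(): hands the job in, once; it reports no verdict.
The state is a dict: "clock": time; "qpos": joint angles; "qvel": joint speeds; "tau": joint torques, N m; "tool_pos": TCP position; "tcp_rot": TCP orientation; "ft_force": force on the tool from outside, world axes, zero at the start; "torque": the same for the moment, N m; "finger_gap": opening from 0.0 (shut) to 1.0 (fully open).
Only numpy, scipy, OpenCV 4.12 (cv2) and the standard library are available. Lean on these libraries where they do the work, as an engineer would, in place of code of your own. Each camera call takes 0.05 s, during which the arm holds its last target. There are 200 camera calls.

## Working session

There is one attempt and no reset: what is moved stays moved. The work goes in short steps, Python scripts to look and compute and a tool call to move; the robot and the scene stay as the last step left them, time stands still between calls to the robot, and variables do not carry over. Pictures are saved under pics/ and viewed, about 8 in all and at most 12, crops included, and the job is handed in when it is done.

Besides the shell and the picture viewer there is one more tool, called after "Call:" by a JSON object that holds its "name" and its "arguments", one argument or row to a line. jog_arm: Moves the arm, as the interface text tells. Its arguments: {"type":"object","properties":{"steps":{"type":"array"},"grip_force":{"type":"number"}},"required":["steps"]}

```bash
mkdir -p pics
cat > h.py <<'E'
import numpy as np, cv2
from cell import readout, cams, arm
def save(n,f): 
    im=cams.camera(n); cv2.imwrite('pics/'+f,im); return im
def ray(name,u,v,z):
    p=cams.camera_params(name); T=np.array(p['pose']) if 'pose' in p else tool()@np.array(p['tool_from_camera'])
    d=T[:3,:3]@np.array([(u-p['cx'])/p['fx'],(v-p['cy'])/p['fy'],1]); o=T[:3,3]
    return o+d*(z-o[2])/d[2]
def tool():
    s=readout.get_obs(); w,x,y,z=s['tcp_rot']; T=np.eye(4)
    from scipy.spatial.transform import Rotation as R
    T[:3,:3]=R.from_quat([x,y,z,w]).as_matrix(); T[:3,3]=s['tool_pos']; return T
def proj(name,P):
    p=cams.camera_params(name); T=np.array(p['pose']) if 'pose' in p else tool()@np.array(p['tool_from_camera'])
    c=np.linalg.inv(T)@np.append(P,1); return [round(float(x)) for x in (p['fx']*c[0]/c[2]+p['cx'],p['fy']*c[1]/c[2]+p['cy'])]
E
python3 - <<'E'
from h import *
np.set_printoptions(precision=4,suppress=True)
s=readout.get_obs(); print(s); print(tool())
for n in('scene','top'): save(n,n+'0.png'); print(n,np.array(cams.camera_params(n)['pose']),cams.camera_params(n)['fx'])
print(cams.camera_params('wrist'))
E
```

```text
{'clock': 0.0, 'qpos': array([ 1.115 ,  0.2766,  1.5062,  0.    ,  1.3607, -0.121 ]), 'qvel': array([ 0.0008, -0.0005, -0.0002, -0.0007, -0.0009, -0.0009]), 'tau': array([ -0.0013, -41.677 , -24.5805,  -0.0004,   0.0107,  -0.    ]), 'tool_pos': array([0.1887, 0.5426, 0.2304]), 'tcp_rot': array([ 0.697 ,  0.1172,  0.6974, -0.1185]), 'ft_force': array([-0.4247,  0.2152,  0.3653]), 'torque': array([-0.0017, -0.0088,  0.0134]), 'finger_gap': 1.0008954002356167}
[[-0.0008  0.3286  0.9445  0.1887]
 [-0.0017  0.9445 -0.3286  0.5426]
 [-1.     -0.0018 -0.0002  0.2304]
 [ 0.      0.      0.      1.    ]]
scene [[ 0.3451  0.6189 -0.7056  1.2683]
 [ 0.9386 -0.229   0.2582 -0.2433]
 [-0.0018 -0.7514 -0.6599  0.8011]
 [ 0.      0.      0.      1.    ]] 368.08912153058645
top [[ 0.0101 -0.9885  0.1508  0.343 ]
 [-0.9999 -0.01    0.0011  0.0102]
 [ 0.0004 -0.1508 -0.9886  1.2781]
 [ 0.      0.      0.      1.    ]] 363.7818823415671
{'fx': 280.1281827685602, 'fy': 280.1281827685602, 'cx': 317.25209938340697, 'cy': 201.54416555703318, 'tool_from_camera': array([[-0.0008, -0.3228,  0.9465, -0.142 ],
       [ 1.    , -0.0009,  0.0005, -0.0001],
       [ 0.0007,  0.9465,  0.3228, -0.0816],
       [ 0.    ,  0.    ,  0.    ,  1.    ]])}
```

View pics/top0.png

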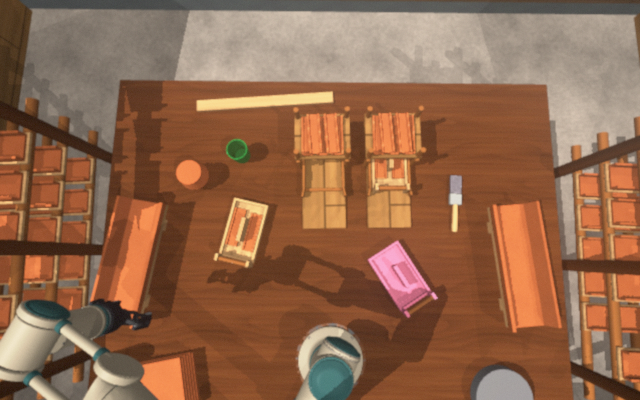

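View pics/scene0.png

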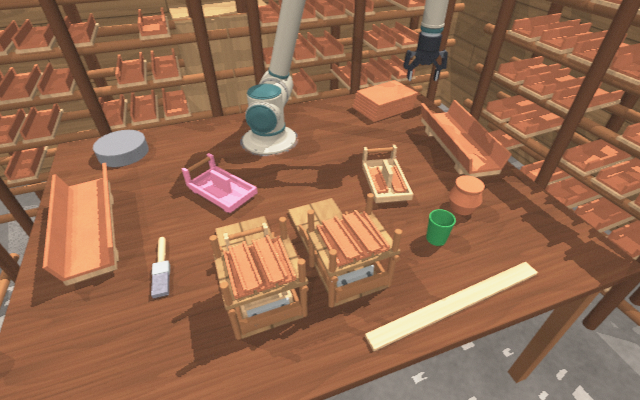

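Candidates for the tray, by pixel in top: wooden tray with two tiles (242,232), pink tray (402,278), wooden tray in the full stand (392,172), and the rack trays outside the bench. I choose (242,232). The empty stand is the left one at (325,170). Next is a close crop to check this.

Run:
```python
from h import *
im=cv2.imread('pics/top0.png')[95:275,205:435]
cv2.imwrite('pics/c1.png',cv2.resize(im,None,fx=3.3,fy=3.3,interpolation=cv2.INTER_CUBIC))
```

```text
(no output)
```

View pics/c1.png

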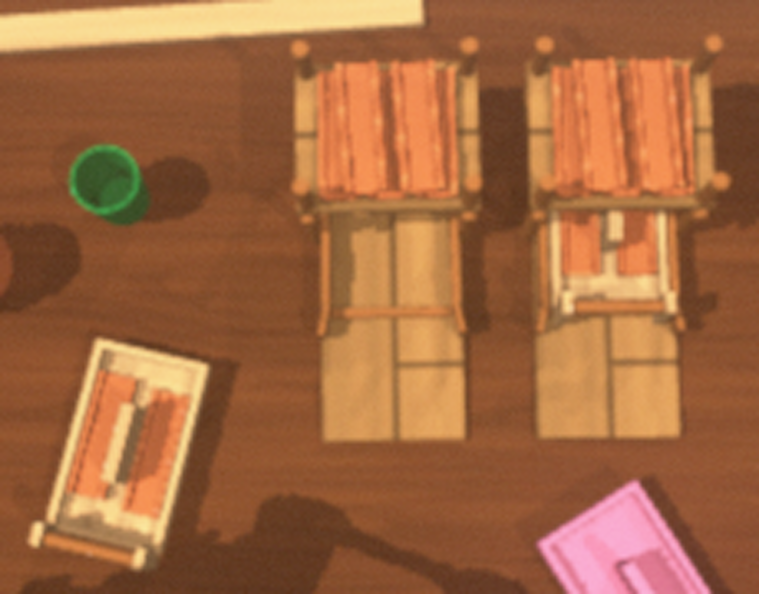

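The crop confirms it: a wooden tray with two tiles, nose corners (98,340) and (208,365), handle posts (38,533) and (143,560). The left stand is empty, apron edge (322–466,440), sill at row ~313.

Run:
```python
from h import *
np.set_printoptions(precision=4,suppress=True)
def c(u,v,z): return ray('top',205+u/3.3,95+v/3.3,z)
nl,nr=c(98,340,.04),c(208,365,.04); pl,pr=c(38,533,.088),c(145,558,.088)
print(nl,nr,pl,pr,(nl+nr)/2,(pl+pr)/2)
d=(nl+nr)/2-(pl+pr)/2; print('yaw',np.arctan2(d[1],d[0]),np.hypot(*d[:2]))
al,ar=c(322,441,.012),c(466,441,.012); print('apron',al,ar)
sl,sr=c(330,313,.022),c(455,313,.022);print('sill',sl,sr)
print('postshelf',c(303,185,.2),c(470,184,.2),c(300,48,.2),c(470,46,.2))
```

```text
[0.5319 0.3332 0.04  ] [0.5067 0.2175 0.04  ] [0.3328 0.3701 0.088 ] [0.3098 0.2643 0.088 ] [0.5193 0.2754 0.04  ] [0.3213 0.3172 0.088 ]
yaw -0.2082345889456035 0.2023769349102354
apron [0.4309 0.0993 0.012 ] [ 0.4324 -0.0525  0.012 ]
sill [0.5662 0.0929 0.022 ] [ 0.5675 -0.0399  0.022 ]
postshelf [0.6548 0.1086 0.2   ] [ 0.6573 -0.0462  0.2   ] [0.7882 0.1145 0.2   ] [ 0.7918 -0.046   0.2   ]
```

Call:
{"name": "jog_arm", "arguments": {
  "steps": [
    [-1,[0,-0.022,0.043],0],
    [-1,[0,-0.022,0.043],0],
    [-1,[0,-0.022,0.043],0],
    [-1,[0,-0.022,0.043],0],
    [-1,[0,-0.022,0.043],0]
  ],
  "grip_force": 50
}}

```text
clock: 0.6
tool_pos: [0.3566, 0.367, 0.231]
tcp_rot: [0.697, 0.118, 0.697, -0.118]
ft_force: [0.0, 1.8, 0.4]
finger_gap: 0.999
```

Call:
{"name": "jog_arm", "arguments": {
  "steps": [
    [-1,[0,-0.022,0.043],0],
    [-1,[0,-0.024,0.045],0],
    [-1,[0,0,0],-0.125],
    [-1,[0,0,0],0],
    [-1,[0,0,0],0]
  ]
}}

```text
clock: 1.1
tool_pos: [0.4227, 0.297, 0.231]
tcp_rot: [0.703, 0.075, 0.704, -0.075]
ft_force: [0.4, 0.3, -0.4]
finger_gap: 1.0
```

Run:
```python
from h import *
np.set_printoptions(precision=4,suppress=True)
print(tool()); save('wrist','w1.png')
```

```text
[[-0.0011  0.2107  0.9775  0.4227]
 [ 0.0001  0.9775 -0.2107  0.297 ]
 [-1.     -0.0002 -0.0011  0.231 ]
 [ 0.      0.      0.      1.    ]]
```

View pics/w1.png

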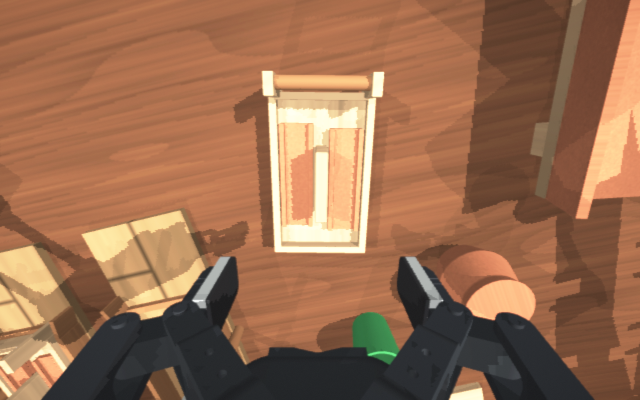

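Run:
```python
from h import *
np.set_printoptions(precision=4,suppress=True)
T=tool()
im=cv2.imread('pics/w1.png');print(im[190,305:340].tolist())
for n,u,v,z in [('rib0',321.5,148,.082),('rib1',321.5,229,.082),('postL',268.5,72,.088),('postR',378,72,.088),('noseL',275,251,.04),('noseR',366,251,.04)]:
    P=ray('wrist',u,v,z); print(n,P,(T[:3,:3].T@(P-T[:3,3]))[1:])
```

```text
[[110, 152, 237], [108, 150, 235], [106, 149, 235], [107, 150, 235], [109, 152, 237], [107, 150, 235], [107, 149, 233], [107, 147, 223], [117, 157, 200], [139, 186, 224], [173, 227, 250], [218, 251, 255], [228, 254, 255], [228, 254, 255], [226, 253, 255], [224, 253, 255], [224, 253, 255], [225, 253, 255], [225, 253, 255], [226, 253, 255], [225, 253, 255], [217, 251, 255], [178, 230, 252], [112, 154, 226], [131, 184, 253], [136, 191, 254], [139, 194, 254], [137, 192, 254], [127, 177, 251], [137, 192, 254], [138, 192, 254], [136, 191, 254], [137, 194, 254], [140, 197, 254], [140, 197, 254]]
rib0 [0.3835 0.3101 0.082 ] [ 0.0043 -0.0406]
rib1 [0.4728 0.2914 0.082 ] [0.0047 0.0506]
postL [0.3038 0.2764 0.088 ] [-0.0453 -0.1115]
postR [0.3252 0.3759 0.088 ] [ 0.0564 -0.1115]
noseL [0.51   0.2207 0.04  ] [-0.0566  0.1018]
noseR [0.5355 0.3396 0.04  ] [0.065  0.1019]
```

Call:
{"name": "jog_arm", "arguments": {
  "steps": [
    [-1,[0.04,0.0045,0.003],0],
    [-1,[0.045,0,0],0],
    [-1,[0.045,0,0],0],
    [-1,[0.03,0,0],0],
    [-1,[0.02,0,0],0]
  ],
  "grip_force": 80
}}

```text
clock: 1.65
tool_pos: [0.4245, 0.3011, 0.0488]
tcp_rot: [0.702, 0.073, 0.704, -0.074]
ft_force: [-0.0, -0.2, 0.8]
finger_gap: 1.0
```

Call:
{"name": "jog_arm", "arguments": {
  "steps": [
    [1,[0,0,0],0],
    [1,[0,0,0],0],
    [1,[0,0,0],0],
    [1,[0,0,0],0],
    [1,[0,0,0],0]
  ]
}}

```text
clock: 2.15
tool_pos: [0.4276, 0.3008, 0.0527]
tcp_rot: [0.704, 0.074, 0.703, -0.074]
ft_force: [-5.3, -1.2, 18.6]
finger_gap: 0.152
```

Call:
{"name": "jog_arm", "arguments": {
  "steps": [
    [1,[-0.005,0,0],0],
    [1,[-0.015,0,0],0],
    [1,[-0.02,0,0],0],
    [1,[-0.02,0,0],0],
    [1,[0,0,0],0]
  ]
}}

```text
clock: 2.65
tool_pos: [0.4285, 0.3015, 0.1134]
tcp_rot: [0.705, 0.075, 0.702, -0.073]
ft_force: [1.2, 0.5, -5.7]
finger_gap: 0.148
```

Run:
```python
from h import *
np.set_printoptions(precision=4,suppress=True)
s=readout.get_obs();print(s['ft_force'],s['torque'],tool()); save('wrist','w2.png')
```

```text
[ 1.2477  0.5432 -5.689 ] [ 0.0657 -0.0994  0.0314] [[ 0.0044  0.2084  0.978   0.4285]
 [ 0.0025  0.978  -0.2084  0.3015]
 [-1.      0.0033  0.0038  0.1134]
 [ 0.      0.      0.      1.    ]]
```

View pics/w2.png

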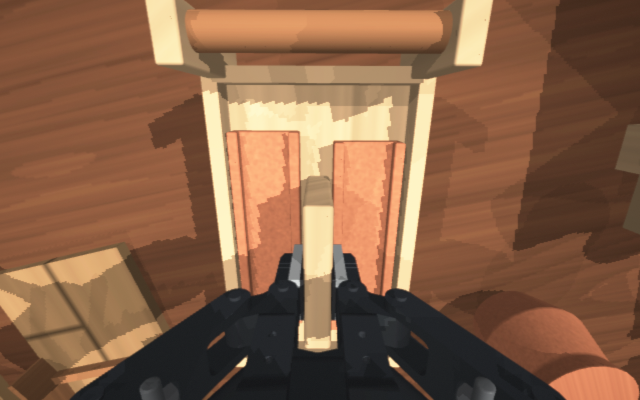

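```bash
python3 - <<'E'
from h import *
np.set_printoptions(precision=4,suppress=True)
p=cams.camera_params('wrist');C=np.array(p['tool_from_camera'])
def q(u,v,h):
    d=C[:3,:3]@[(u-p['cx'])/p['fx'],(v-p['cy'])/p['fy'],1];o=C[:3,3];x=.0527-h;return (o+d*(x-o[0])/d[0])[1:]
print('ribrear',q(317.5,206,.082)+[0,.04]);print('handle',q(316,31,.075)+[0,.107])
print('postedge in',q(188,50,.075),q(448,50,.075)); print('rim rear',q(207,77,.04),q(434,80,.04))
print('rim side', q(232,290,.04),q(407,290,.04))
# stand in pic
E
python3 - <<'E'
import sys; sys.path.insert(0,'.')
from h import *
im=save('scene','s2.png'); cv2.imwrite('pics/s2c.png',cv2.resize(im[130:310,250:480],None,fx=3.3,fy=3.3,interpolation=cv2.INTER_CUBIC))
E
```

```text
ribrear [-0.0001 -0.0012]
handle [-0.0006 -0.0011]
postedge in [-0.0494 -0.1018] [ 0.0497 -0.1018]
rim rear [-0.056  -0.0956] [ 0.0592 -0.0941]
rim side [-0.056   0.0322] [0.0585 0.0323]
```

Picture w2: the tray is held centred on the rib (rib 302–333, handle bar at row 31), level and aligned with the tool. Next I carry it over the mouth.

Call:
{"name": "jog_arm", "arguments": {
  "steps": [
    [1,[-0.01,0,0],-0.06],
    [1,[-0.01,0,0],-0.06],
    [1,[0,0,0],-0.06],
    [1,[0,0,0],-0.05],
    [1,[0,-0.01,0.005],0]
  ]
}}

```text
clock: 3.25
tool_pos: [0.4307, 0.2907, 0.1296]
tcp_rot: [0.706, -0.008, 0.708, 0.007]
ft_force: [-0.0, -0.8, -5.7]
finger_gap: 0.153
```

Call:
{"name": "jog_arm", "arguments": {
  "steps": [
    [1,[0,-0.02,0.007],0],
    [1,[0,-0.028,0.011],0],
    [1,[0,-0.028,0.011],0],
    [1,[0,-0.028,0.011],0],
    [1,[0,-0.028,0.011],0]
  ]
}}

```text
clock: 3.75
tool_pos: [0.4855, 0.1578, 0.1301]
tcp_rot: [0.706, -0.007, 0.708, 0.006]
ft_force: [0.2, -0.4, -5.4]
finger_gap: 0.156
```

Call:
{"name": "jog_arm", "arguments": {
  "steps": [
    [1,[0,-0.028,0.011],0],
    [1,[0,-0.028,0.011],0],
    [1,[0,-0.028,0.011],0],
    [1,[0,-0.028,0.011],0],
    [1,[0,-0.018,0.007],0]
  ]
}}

```text
clock: 4.25
tool_pos: [0.5397, 0.0279, 0.13]
tcp_rot: [0.707, -0.007, 0.708, 0.006]
ft_force: [1.0, 0.3, -5.1]
finger_gap: 0.148
```

Call:
{"name": "jog_arm", "arguments": {
  "steps": [
    [1,[0,-0.006,0.001],0],
    [1,[0,0,0],0],
    [1,[0,0,0],0]
  ]
}}

```text
clock: 4.55
tool_pos: [0.5395, 0.0255, 0.1306]
tcp_rot: [0.706, -0.007, 0.708, 0.007]
ft_force: [0.1, 0.8, -5.6]
finger_gap: 0.145
```

Run:
```python
from h import *
np.set_printoptions(precision=4,suppress=True)
print(tool()); save('wrist','w3.png')
```

```text
[[-0.0022 -0.0196  0.9998  0.5395]
 [ 0.001   0.9998  0.0196  0.0255]
 [-1.      0.0011 -0.0022  0.1306]
 [ 0.      0.      0.      1.    ]]
```

View pics/w3.png

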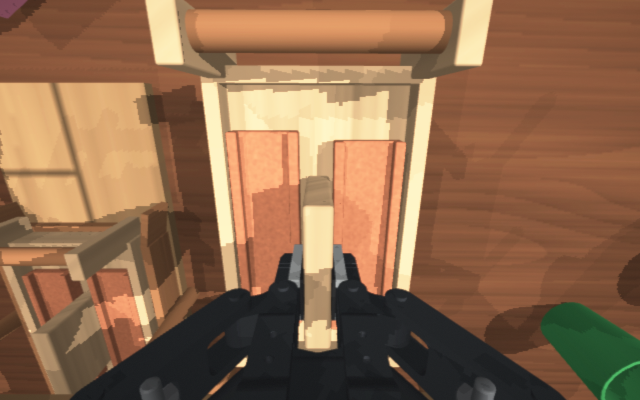

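Picture w3: the tray is over the mouth and hides the empty stand; only the full stand shows, at left (0–190, 80–390). I'll sidestep left so the wrist camera can measure the stand.

Call:
{"name": "jog_arm", "arguments": {
  "steps": [
    [1,[0,0.02,0],0],
    [1,[0,0.035,0],0],
    [1,[0,0.035,0],0],
    [1,[0,0.035,0],0],
    [1,[0,0.03,0],0]
  ]
}}

```text
clock: 5.1
tool_pos: [0.5364, 0.1828, 0.1313]
tcp_rot: [0.707, -0.007, 0.707, 0.008]
ft_force: [0.2, 0.5, -6.4]
finger_gap: 0.15
```

Call:
{"name": "jog_arm", "arguments": {
  "steps": [
    [1,[0,0.015,0],0],
    [1,[0,0,0],0],
    [1,[0,0,0],0]
  ]
}}

```text
clock: 5.4
tool_pos: [0.5366, 0.1949, 0.1312]
tcp_rot: [0.707, -0.008, 0.707, 0.007]
ft_force: [-0.1, -0.6, -4.7]
finger_gap: 0.146
```

Run:
```python
from h import *
np.set_printoptions(precision=4,suppress=True)
T=tool();print(T);np.save('T4.npy',T); im=save('wrist','w4.png'); save('top','t4.png')
cv2.imwrite('pics/w4c.png',cv2.resize(im[:400,:330],None,fx=1.5,fy=1.5,interpolation=cv2.INTER_CUBIC))
```

```text
[[-0.0005 -0.022   0.9998  0.5366]
 [-0.0013  0.9998  0.022   0.1949]
 [-1.     -0.0012 -0.0005  0.1312]
 [ 0.      0.      0.      1.    ]]
```

View pics/w4c.png

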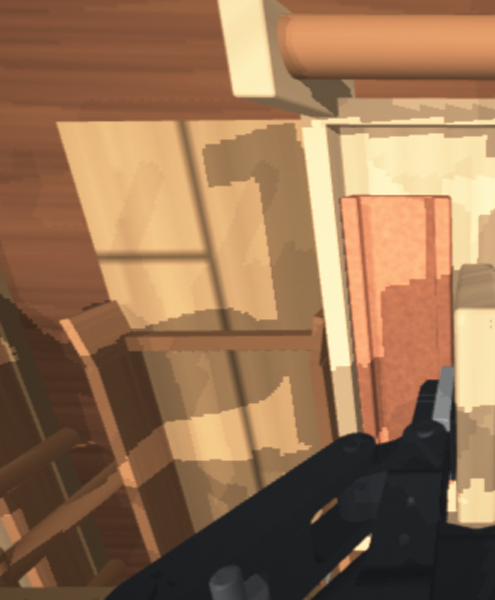

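Run:
```python
from h import *
np.set_printoptions(precision=4,suppress=True)
T4=np.load('T4.npy')
import h; h.tool=lambda:T4
im=cv2.imread('pics/w4.png'); g=cv2.GaussianBlur(cv2.cvtColor(im,6).astype(float),(1,5),0)
c=lambda x:(x+.5)/1.5-.5
def loc(P): return P  
pts=[]
for v in list(range(84,165,8))+list(range(175,222,8))+list(range(236,265,6)):
    u0=c(np.interp(v,[81,167,235,320],[181,208,228,258])); r=g[v,int(u0)-9:int(u0)+10]
    w=np.clip(np.median(r)-12-r,0,None); 
    if w.sum()<20: continue
    u=int(u0)-9+(w*np.arange(len(r))).sum()/w.sum(); pts.append(ray('wrist',u,v,.012))
pts=np.array(pts);print(pts[:,:2])
k=np.polyfit(pts[:,0],pts[:,1],1);print('seam yaw',k[0],'y at .575',np.polyval(k,.575), 'resid',np.std(pts[:,1]-np.polyval(k,pts[:,0])))
for n,u,v,z in [('apronL',57,122,.012),('apronR',250,120,.012),('aprL2',97,255,.012),('sillout L',128,333,.022),('sillout R',312,331,.022),('sillin L',135,350,.022),('sillin R',310,350,.022),('guideb1',133,350,.012),('guideb2',160,435,.012),('guideb3',190,525,.012),('guidet1',118,450,.046),('guidet2',153,555,.046),('flareT',62,320,.046)]:
    print(n,ray('wrist',c(u),c(v),z))
```

```text
[[0.4406 0.0233]
 [0.447  0.0235]
 [0.4535 0.0237]
 [0.4602 0.0239]
 [0.467  0.0241]
 [0.4739 0.0243]
 [0.4809 0.0245]
 [0.488  0.0248]
 [0.4953 0.025 ]
 [0.5027 0.0252]
 [0.5102 0.0254]
 [0.5209 0.0257]
 [0.5287 0.026 ]
 [0.5368 0.0262]
 [0.545  0.0265]
 [0.5533 0.0268]
 [0.5618 0.027 ]
 [0.585  0.0277]
 [0.5919 0.0279]
 [0.5989 0.0281]
 [0.6059 0.0283]
 [0.6131 0.0285]]
seam yaw 0.030343234833525874 y at .575 0.0273840147525707 resid 2.8717602556075242e-05
apronL [ 0.4399 -0.0481  0.012 ]
apronR [0.4364 0.0627 0.012 ]
aprL2 [ 0.5174 -0.0461  0.012 ]
sillout L [ 0.5663 -0.0308  0.022 ]
sillout R [0.5623 0.0886 0.022 ]
sillin L [ 0.5783 -0.0291  0.022 ]
sillin R [0.5758 0.0859 0.022 ]
guideb1 [ 0.5833 -0.0393  0.012 ]
guideb2 [ 0.652  -0.0361  0.012 ]
guideb3 [ 0.7373 -0.0309  0.012 ]
guidet1 [ 0.6385 -0.0361  0.046 ]
guidet2 [ 0.7291 -0.0339  0.046 ]
flareT [ 0.5483 -0.0457  0.046 ]
```

Crop w4c: the empty stand's apron corner is at (57,122), its centre seam runs (181,122)→(258,480), the sill is at rows 332–350, and the guide is at left. This gives a stand origin of ≈ (0.577, 0.028), yaw 0.03. Now back over the mouth.

Call:
{"name": "jog_arm", "arguments": {
  "steps": [
    [1,[0,0,0],-0.008],
    [1,[0,-0.025,0.004],0],
    [1,[0,-0.035,0],0],
    [1,[0,-0.035,0],0],
    [1,[0,-0.035,0],0]
  ]
}}

```text
clock: 6.0
tool_pos: [0.5444, 0.0631, 0.1313]
tcp_rot: [0.707, -0.01, 0.707, 0.01]
ft_force: [1.0, 1.3, -6.0]
finger_gap: 0.147
```

Call:
{"name": "jog_arm", "arguments": {
  "steps": [
    [1,[0,-0.028,0],0],
    [1,[0,-0.01,0],0],
    [1,[0,0,0],0],
    [1,[0,0,0],0]
  ]
}}

```text
clock: 6.4
tool_pos: [0.5459, 0.0275, 0.1313]
tcp_rot: [0.707, -0.009, 0.707, 0.01]
ft_force: [-0.6, 0.4, -5.3]
finger_gap: 0.144
```

Run:
```python
from h import *
np.set_printoptions(precision=4,suppress=True)
T=tool();print(T); 
a=.03;R=np.array([[np.cos(a),-np.sin(a)],[np.sin(a),np.cos(a)]])
print('stand xy of tray', R.T@((T@[0,0,-.001,1])[:2]-[.577,.028]),'tool yaw',np.arctan2(T[1,2],T[0,2]))
```

```text
[[-0.0001 -0.0271  0.9996  0.5459]
 [ 0.0013  0.9996  0.0271  0.0275]
 [-1.      0.0013 -0.      0.1313]
 [ 0.      0.      0.      1.    ]]
stand xy of tray [-0.0321  0.0004] tool yaw 0.027054382477142345
```

Call:
{"name": "jog_arm", "arguments": {
  "steps": [
    [1,[0.015,0,0],0],
    [1,[0.015,0,0],0],
    [1,[0.012,0,0],0],
    [1,[0.01,0,0],0],
    [1,[0.005,0,0],0]
  ]
}}

```text
clock: 6.9
tool_pos: [0.5454, 0.0278, 0.0732]
tcp_rot: [0.706, -0.01, 0.708, 0.01]
ft_force: [0.8, -0.6, -5.2]
finger_gap: 0.146
```

Call:
{"name": "jog_arm", "arguments": {
  "steps": [
    [1,[0.003,0,0],0],
    [1,[0.002,0,0],0],
    [1,[0.002,0,0],0],
    [1,[0,0,0],0]
  ]
}}

```text
clock: 7.3
tool_pos: [0.5461, 0.0271, 0.0674]
tcp_rot: [0.707, -0.01, 0.707, 0.01]
ft_force: [-0.9, -0.3, -5.5]
finger_gap: 0.142
```

Call:
{"name": "jog_arm", "arguments": {
  "steps": [
    [1,[0.002,0,0],0],
    [1,[0.001,0,0],0],
    [1,[0,0,0],0]
  ]
}}

```text
clock: 7.6
tool_pos: [0.5462, 0.027, 0.0648]
tcp_rot: [0.707, -0.01, 0.707, 0.01]
ft_force: [-1.2, -0.6, -2.2]
finger_gap: 0.147
```

Call:
{"name": "jog_arm", "arguments": {
  "steps": [
    [1,[0.001,0,0],0],
    [1,[0.0005,0,0],0],
    [1,[0,0,0],0]
  ]
}}

```text
clock: 7.9
tool_pos: [0.5462, 0.027, 0.0648]
tcp_rot: [0.708, -0.01, 0.707, 0.01]
ft_force: [-3.3, -0.3, 8.2]
finger_gap: 0.149
```

Touchdown came at the expected height. Releasing and rising.

Call:
{"name": "jog_arm", "arguments": {
  "steps": [
    [0,[0,0,0],0],
    [-0.5,[0,0,0],0],
    [-1,[0,0,0],0],
    [-1,[0,0,0],0],
    [-1,[0,0,0],0]
  ]
}}

```text
clock: 8.4
tool_pos: [0.546, 0.0271, 0.0627]
tcp_rot: [0.707, -0.01, 0.707, 0.01]
ft_force: [-0.7, -0.1, 0.4]
finger_gap: 0.98
```

Call:
{"name": "jog_arm", "arguments": {
  "steps": [
    [-1,[-0.02,0,0],0],
    [-1,[-0.045,0,0],0],
    [-1,[-0.045,0,0],0],
    [-1,[-0.03,0,-0.01],0],
    [-1,[0,0,0],0]
  ]
}}

```text
clock: 8.9
tool_pos: [0.538, 0.0267, 0.2077]
tcp_rot: [0.71, -0.01, 0.704, 0.01]
ft_force: [-0.6, -0.9, -0.7]
finger_gap: 1.001
```

Run:
```python
from h import *
np.set_printoptions(precision=4,suppress=True)
print(readout.get_obs()['qpos'],tool()); np.save('T5.npy',tool());im=save('wrist','w5.png')
```

```text
[-0.0797  0.2312  1.6278  0.0001  1.2735 -1.6788] [[ 0.0091 -0.0283  0.9996  0.538 ]
 [-0.0006  0.9996  0.0283  0.0267]
 [-1.     -0.0009  0.0091  0.2077]
 [ 0.      0.      0.      1.    ]]
```

View pics/w5.png

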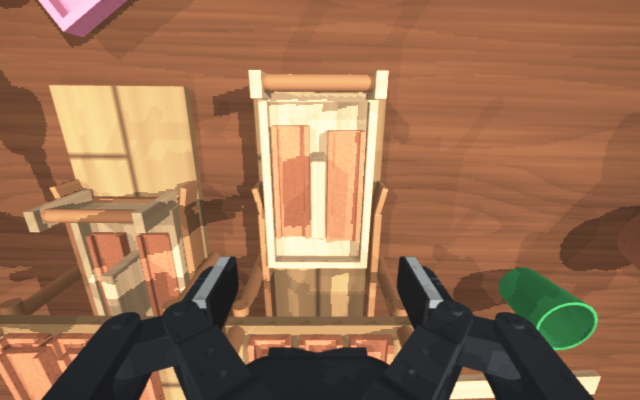

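Picture w5: the tray sits level at the mouth between the guides (rim 262–372, nose 268, sill flares at 258/383), tiles in place, handle bar at row 83. Next I turn the gripper 90° over the handle.

Call:
{"name": "jog_arm", "arguments": {
  "steps": [
    [-1,[0,0,-0.035],0],
    [-1,[0,0,-0.035],0],
    [-1,[0,0,-0.03],0],
    [-0.5,[0,0,0],0.15],
    [0,[0,0,0],0.15]
  ],
  "grip_force": 50
}}

```text
clock: 9.45
tool_pos: [0.4342, 0.0241, 0.2014]
tcp_rot: [0.699, 0.098, 0.701, -0.098]
ft_force: [0.2, -0.2, -0.1]
finger_gap: 0.685
```

Call:
{"name": "jog_arm", "arguments": {
  "steps": [
    [0,[0,0,0],0.15],
    [0,[0,0,0],0.15],
    [0,[0,0,0],0.15],
    [0,[0,0,0],0.15],
    [0,[0,0,0],0.15]
  ]
}}

```text
clock: 9.95
tool_pos: [0.4352, 0.0241, 0.2011]
tcp_rot: [0.615, 0.347, 0.617, -0.348]
ft_force: [-0.1, 0.2, -0.5]
finger_gap: 0.502
```

Call:
{"name": "jog_arm", "arguments": {
  "steps": [
    [0,[0,0,0],0.15],
    [0,[0,0,0],0.15],
    [0,[0,0,0],0.15],
    [0,[0,0,0],0.07],
    [0,[0,0,0],0]
  ]
}}

```text
clock: 10.45
tool_pos: [0.4352, 0.0241, 0.2013]
tcp_rot: [0.506, 0.492, 0.508, -0.493]
ft_force: [0.9, -0.4, -0.4]
finger_gap: 0.497
```

Run:
```python
from h import *
np.set_printoptions(precision=4,suppress=True)
print(readout.get_obs()['qpos'],tool()); np.save('T6.npy',tool());im=save('wrist','w6.png')
```

```text
[-0.1047  0.0875  1.8258  0.0001  1.2313 -0.134 ] [[-0.003   0.9996  0.0292  0.4352]
 [ 0.0004  0.0292 -0.9996  0.0241]
 [-1.     -0.003  -0.0005  0.2013]
 [ 0.      0.      0.      1.    ]]
```

View pics/w6.png

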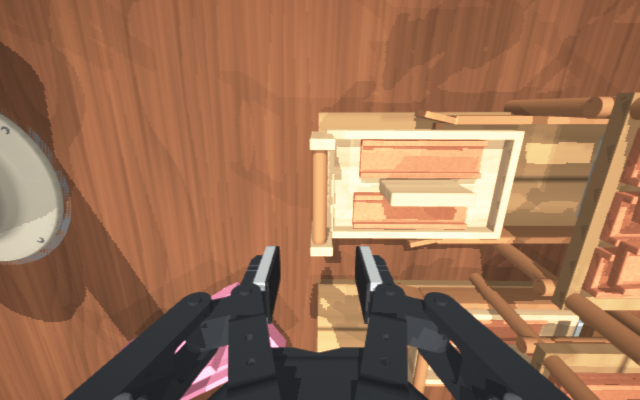

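Run:
```python
from h import *
np.set_printoptions(precision=4,suppress=True)
T=tool()
for u,v,z in [(320,151,.087),(320,241,.087),(313,200,.087),(328,200,.087),(333,131,.052),(523,131,.052),(333,239,.052),(503,239,.052)]:
    P=ray('wrist',u,v,z); print(P,(T[:3,:3].T@(P-T[:3,3]))[1:])
```

```text
[0.4376 0.0681 0.087 ] [ 0.004  -0.0439]
[ 0.4406 -0.0227  0.087 ] [0.0042 0.047 ]
[0.4324 0.0209 0.087 ] [-0.0027  0.0031]
[0.4469 0.0213 0.087 ] [0.0118 0.0031]
[0.4506 0.0834 0.052 ] [ 0.0175 -0.0588]
[0.6426 0.0892 0.052 ] [ 0.2096 -0.0587]
[ 0.4564 -0.0374  0.052 ] [0.0196 0.0621]
[ 0.6517 -0.0314  0.052 ] [0.215  0.0621]
```

Picture w6: the bar runs (320,151)–(320,241), aligned with the jaws, and needs a shift of about 4 mm in y. Descending and closing.

Call:
{"name": "jog_arm", "arguments": {
  "steps": [
    [0,[0.03,0.0043,0.0015],0],
    [0,[0.035,0,0],0],
    [0,[0.035,0,0],0],
    [0,[0.023,0,0],0],
    [0,[0.01,0,0],0]
  ],
  "grip_force": 50
}}

```text
clock: 11.0
tool_pos: [0.4382, 0.0229, 0.0672]
tcp_rot: [0.506, 0.491, 0.509, -0.494]
ft_force: [-0.1, 0.5, 0.2]
finger_gap: 0.496
```

Call:
{"name": "jog_arm", "arguments": {
  "steps": [
    [0.5,[0,0,0],0],
    [1,[0,0,0],0],
    [1,[0,0,0],0],
    [1,[0,0,0],0],
    [1,[0,0,0],0]
  ]
}}

```text
clock: 11.5
tool_pos: [0.4402, 0.0226, 0.0703]
tcp_rot: [0.507, 0.493, 0.507, -0.493]
ft_force: [-1.9, -0.1, -0.8]
finger_gap: 0.145
```

Call:
{"name": "jog_arm", "arguments": {
  "steps": [
    [1,[-0.005,0.002,0],0],
    [1,[-0.005,0.002,0],0],
    [1,[-0.005,0.002,0],0],
    [1,[-0.003,0.001,0],0],
    [1,[0,0,0],0]
  ]
}}

```text
clock: 12.0
tool_pos: [0.4482, 0.0228, 0.0883]
tcp_rot: [0.508, 0.493, 0.507, -0.492]
ft_force: [1.1, 0.4, -4.7]
finger_gap: 0.148
```

Call:
{"name": "jog_arm", "arguments": {
  "steps": [
    [1,[0,0.004,0],0],
    [1,[0,0.008,0],0],
    [1,[0,0.008,0],0],
    [1,[0,0.008,0],0],
    [1,[0,0.004,0],0]
  ]
}}

```text
clock: 12.5
tool_pos: [0.4809, 0.0237, 0.0877]
tcp_rot: [0.507, 0.493, 0.507, -0.492]
ft_force: [-0.8, 0.0, -3.5]
finger_gap: 0.142
```

Run:
```python
from h import *
np.set_printoptions(precision=4,suppress=True)
s=readout.get_obs();print(s['ft_force'],s['torque'],tool());im=save('scene','s7.png')
cv2.imwrite('pics/s7c.png',cv2.resize(im[150:310,250:430],None,fx=3.5,fy=3.5,interpolation=cv2.INTER_CUBIC))
```

```text
[-0.837   0.0408 -3.5373] [-0.0166  0.4473  0.0023] [[ 0.001   0.9996  0.029   0.4809]
 [ 0.      0.029  -0.9996  0.0237]
 [-1.      0.001  -0.      0.0877]
 [ 0.      0.      0.      1.    ]]
```

View pics/s7c.png

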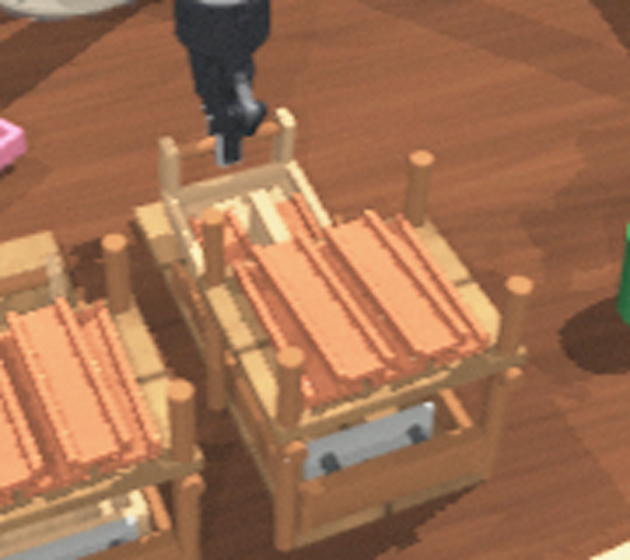

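Picture s7c: the handle is pinched at (228,150), the tray is nosing in under the shelf, the buffer plate is clear at (365,440). Pushing on.

Call:
{"name": "jog_arm", "arguments": {
  "steps": [
    [1,[0,0.006,0],0],
    [1,[0,0.008,0],0],
    [1,[0,0.008,0],0],
    [1,[0,0.008,0],0],
    [1,[0,0.008,0],0]
  ]
}}

```text
clock: 13.05
tool_pos: [0.5181, 0.0249, 0.0878]
tcp_rot: [0.507, 0.493, 0.507, -0.493]
ft_force: [-0.5, 0.2, -3.5]
finger_gap: 0.144
```

Call:
{"name": "jog_arm", "arguments": {
  "steps": [
    [1,[0,0.008,0],0],
    [1,[0,0.008,0],0],
    [1,[0,0.007,0],0],
    [1,[0,0.004,0],0],
    [1,[0,0.003,0],0]
  ]
}}

```text
clock: 13.55
tool_pos: [0.5476, 0.0257, 0.0877]
tcp_rot: [0.507, 0.493, 0.507, -0.493]
ft_force: [-1.3, -0.0, -3.3]
finger_gap: 0.14
```

Call:
{"name": "jog_arm", "arguments": {
  "steps": [
    [1,[0,0.003,0],0],
    [1,[0,0.003,0],0],
    [1,[0,0,0],0]
  ]
}}

```text
clock: 13.85
tool_pos: [0.5539, 0.0259, 0.0878]
tcp_rot: [0.507, 0.493, 0.507, -0.492]
ft_force: [0.3, -0.2, -4.7]
finger_gap: 0.142
```

Call:
{"name": "jog_arm", "arguments": {
  "steps": [
    [1,[0,0.002,0],0],
    [1,[0,0.002,0],0],
    [1,[0,0,0],0]
  ]
}}

```text
clock: 14.15
tool_pos: [0.5549, 0.0259, 0.0874]
tcp_rot: [0.506, 0.491, 0.509, -0.494]
ft_force: [-5.0, -0.6, -3.0]
finger_gap: 0.141
```

Call:
{"name": "jog_arm", "arguments": {
  "steps": [
    [1,[0,0.002,0],0],
    [1,[0,0.002,0],0],
    [1,[0,0,0],0]
  ]
}}

```text
clock: 14.45
tool_pos: [0.558, 0.026, 0.0872]
tcp_rot: [0.506, 0.491, 0.509, -0.494]
ft_force: [-5.5, -1.9, -1.4]
finger_gap: 0.147
```

Call:
{"name": "jog_arm", "arguments": {
  "steps": [
    [1,[0,0.002,0],0],
    [1,[0,0.002,0],0],
    [1,[0,0,0],0]
  ]
}}

```text
clock: 14.75
tool_pos: [0.561, 0.0261, 0.0871]
tcp_rot: [0.505, 0.49, 0.509, -0.495]
ft_force: [-7.6, -1.0, -1.4]
finger_gap: 0.143
```

Call:
{"name": "jog_arm", "arguments": {
  "steps": [
    [1,[0,0.002,0],0],
    [1,[0,0.002,0],0],
    [1,[0,0.002,0],0],
    [1,[0,0,0],0]
  ]
}}

```text
clock: 15.15
tool_pos: [0.5656, 0.0262, 0.0868]
tcp_rot: [0.504, 0.489, 0.51, -0.496]
ft_force: [-10.9, -1.3, 0.3]
finger_gap: 0.143
```

Call:
{"name": "jog_arm", "arguments": {
  "steps": [
    [1,[0,0.002,0],0],
    [1,[0,0.001,0],0],
    [1,[0,0,0],0]
  ]
}}

```text
clock: 15.45
tool_pos: [0.5676, 0.0263, 0.0867]
tcp_rot: [0.504, 0.489, 0.511, -0.496]
ft_force: [-11.9, -2.2, 0.6]
finger_gap: 0.146
```

Call:
{"name": "jog_arm", "arguments": {
  "steps": [
    [1,[0,0.002,0],0],
    [1,[0,0.001,0],0],
    [1,[0,0,0],0]
  ]
}}

```text
clock: 15.75
tool_pos: [0.5698, 0.0264, 0.0866]
tcp_rot: [0.504, 0.489, 0.511, -0.496]
ft_force: [-12.6, -2.6, 1.9]
finger_gap: 0.143
```

Run:
```python
from h import *
np.set_printoptions(precision=4,suppress=True)
s=readout.get_obs();print(s['ft_force'],s['torque'],tool());np.save('T8.npy',tool());im=save('wrist','w8.png')
cv2.imwrite('pics/w8c.png',cv2.resize(im[:300,150:550],None,fx=2,fy=2,interpolation=cv2.INTER_CUBIC))
```

```text
[-12.5679  -2.6372   1.9351] [-0.2772  2.2411  0.0268] [[-0.0155  0.9994  0.0297  0.5698]
 [-0.0005  0.0297 -0.9996  0.0264]
 [-0.9999 -0.0155  0.      0.0866]
 [ 0.      0.      0.      1.    ]]
```

View pics/w8c.png

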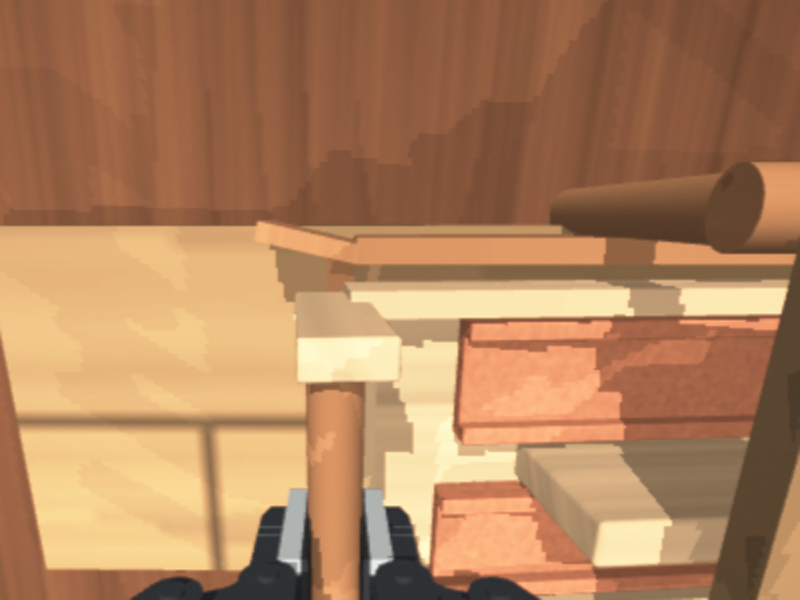

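Picture w8c: the handle post is just behind the guide bend (352,250), so the rear foot is about at the sill's inner face. Levelling carries the foot about 7 mm further forward, so I'll nudge and then lower.

Call:
{"name": "jog_arm", "arguments": {
  "steps": [
    [1,[0,0.001,0],0],
    [1,[0.003,0,0],0],
    [1,[0.003,0,0],0],
    [1,[0.003,0,0],0],
    [1,[0,0,0],0]
  ]
}}

```text
clock: 16.3
tool_pos: [0.5697, 0.0266, 0.0774]
tcp_rot: [0.503, 0.488, 0.512, -0.497]
ft_force: [-14.7, -1.5, 2.3]
finger_gap: 0.141
```

Call:
{"name": "jog_arm", "arguments": {
  "steps": [
    [1,[0.003,0,0],0],
    [1,[0.003,0,0],0],
    [1,[0,0,0],0]
  ]
}}

```text
clock: 16.6
tool_pos: [0.5695, 0.0266, 0.0713]
tcp_rot: [0.503, 0.488, 0.512, -0.497]
ft_force: [-14.8, -1.2, 2.1]
finger_gap: 0.143
```

Call:
{"name": "jog_arm", "arguments": {
  "steps": [
    [1,[0.001,0,0],0],
    [1,[0.001,0,0],0],
    [1,[0.001,0,0],0],
    [1,[0,0,0],0]
  ]
}}

```text
clock: 17.0
tool_pos: [0.5695, 0.0266, 0.0703]
tcp_rot: [0.503, 0.488, 0.512, -0.497]
ft_force: [-19.2, -1.3, 14.1]
finger_gap: 0.147
```

Call:
{"name": "jog_arm", "arguments": {
  "steps": [
    [1,[0,-0.004,0],0],
    [1,[0,-0.004,0],0],
    [1,[0,-0.003,0],0],
    [1,[0,0,0],0]
  ]
}}

```text
clock: 17.4
tool_pos: [0.5655, 0.0263, 0.0704]
tcp_rot: [0.507, 0.492, 0.508, -0.493]
ft_force: [-7.1, -0.7, 3.5]
finger_gap: 0.141
```

Call:
{"name": "jog_arm", "arguments": {
  "steps": [
    [1,[0,-0.002,0],0],
    [1,[0,-0.002,0],0],
    [1,[0,-0.001,0],0],
    [1,[0,0,0],0]
  ]
}}

```text
clock: 17.8
tool_pos: [0.5628, 0.0262, 0.0704]
tcp_rot: [0.508, 0.493, 0.507, -0.492]
ft_force: [-3.7, -0.1, 4.4]
finger_gap: 0.143
```

Call:
{"name": "jog_arm", "arguments": {
  "steps": [
    [1,[0.002,0,0],0],
    [1,[0.001,0,0],0],
    [1,[0,0,0],0]
  ]
}}

```text
clock: 18.1
tool_pos: [0.5628, 0.0262, 0.0702]
tcp_rot: [0.508, 0.493, 0.507, -0.492]
ft_force: [-9.4, 0.0, 22.4]
finger_gap: 0.142
```

Call:
{"name": "jog_arm", "arguments": {
  "steps": [
    [0.5,[0,0,0],0],
    [0.2,[0,0,0],0],
    [0.2,[0,0,0],0],
    [0.2,[0,0,0],0]
  ]
}}

```text
clock: 18.5
tool_pos: [0.5628, 0.0261, 0.0665]
tcp_rot: [0.507, 0.493, 0.507, -0.493]
ft_force: [-0.5, -1.2, 0.0]
finger_gap: 0.402
```

Call:
{"name": "jog_arm", "arguments": {
  "steps": [
    [0.2,[-0.02,0,0],0],
    [0.2,[-0.035,0,0],0],
    [0.2,[-0.045,0,0],0],
    [0.2,[-0.03,-0.03,0],0],
    [0.2,[0,-0.03,0],0]
  ]
}}

```text
clock: 19.0
tool_pos: [0.5056, 0.0241, 0.201]
tcp_rot: [0.51, 0.495, 0.504, -0.49]
ft_force: [0.1, -0.3, -0.3]
finger_gap: 0.403
```

Call:
{"name": "jog_arm", "arguments": {
  "steps": [
    [0.2,[0,-0.03,0],0],
    [0.2,[0,0,0],0],
    [0.2,[0,0,0],0]
  ]
}}

```text
clock: 19.3
tool_pos: [0.4726, 0.0235, 0.197]
tcp_rot: [0.508, 0.493, 0.507, -0.492]
ft_force: [0.6, -0.1, -0.4]
finger_gap: 0.395
```

Run:
```python
from h import *
np.set_printoptions(precision=4,suppress=True)
s=readout.get_obs();print(s['clock'],s['ft_force'],tool());im=save('wrist','w9.png')
a=im[20:300,220:640]
t=save('top','t9.png')[90:250,280:440]
A=cv2.resize(a,None,fx=1.4,fy=1.4,interpolation=3);B=cv2.resize(t,(200,200),interpolation=3)
A2=np.zeros((392,790,3),np.uint8);A2[:392,:588]=A[:,:588];A2[:200,588:788]=B
cv2.imwrite('pics/f9.png',A2)
```

```text
19.3 [ 0.6374 -0.1416 -0.3726] [[ 0.0015  0.9996  0.0288  0.4726]
 [ 0.0001  0.0288 -0.9996  0.0235]
 [-1.      0.0015 -0.      0.197 ]
 [ 0.      0.      0.      1.    ]]
```

View pics/f9.png

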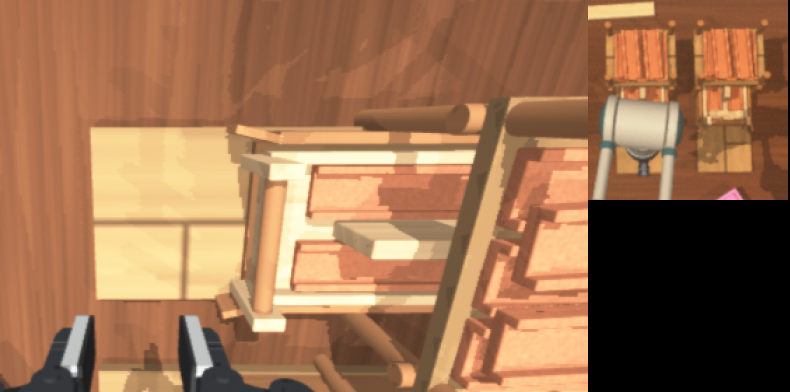

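Picture f9: the tray is in, the sill strip (248,165–290) shows behind the bar (275,180)→(262,312), and both tiles are beside the rib. Checking bar and post positions numerically.

Run:
```python
from h import *
np.set_printoptions(precision=4,suppress=True)
c=lambda u,v:(220+(u+.5)/1.4-.5,20+(v+.5)/1.4-.5)
a=.03;R=np.array([[np.cos(a),-np.sin(a)],[np.sin(a),np.cos(a)]])
for n,u,v,z in [('bar top',275,182,.087),('bar bot',263,310,.087),('sill out',243,172,.022),('sill out2',242,285,.022),('apron',91,127,.012),('apron2',97,299,.012),('seam',93,220,.012),('rimL',300,158,.052),('rimR',280,300,.052),('postL',243,155,.1),('postR',257,331,.1)]:
    P=ray('wrist',*c(u,v),z); print(n,P, R.T@(P[:2]-[.577,.028]))
```

```text
bar top [0.5624 0.0716 0.087 ] [-0.0133  0.044 ]
bar bot [ 0.5667 -0.019   0.087 ] [-0.0117 -0.0467]
sill out [0.5591 0.0699 0.022 ] [-0.0167  0.0424]
sill out2 [ 0.5695 -0.0275  0.022 ] [-0.0092 -0.0553]
apron [0.4373 0.1005 0.012 ] [-0.1375  0.0766]
apron2 [ 0.4414 -0.0492  0.012 ] [-0.1378 -0.0731]
seam [0.4383 0.0249 0.012 ] [-0.1387  0.0011]
rimL [0.5904 0.0843 0.052 ] [0.0151 0.0558]
rimR [ 0.5924 -0.0271  0.052 ] [ 0.0137 -0.0555]
postL [0.5365 0.0887 0.1   ] [-0.0386  0.0618]
postR [ 0.5598 -0.0287  0.1   ] [-0.0189 -0.0562]
```

```bash
python3 -c "
from cell import arm; print(arm.sign_off())"
```

```text
the job is handed in; nothing more can be done
None
```

The tray is in the empty (left) stand with both tiles on it, released, and I handed the job in at about 19 s of the 61 s allowed. Sign-off gives no verdict, so this rests on my own checks.

**What I did:** I carried the tray by its rib, set it down level across the sill and let go. I then re-gripped the rear bar, raised the rear about 18 mm and pushed in against the buffer. The wrist sensor peaked at about 19 N along the push while I pressed the foot down. I lowered and pressed the rear foot behind the sill, eased back until the push fell to about 4 N, and released.

**Last checks:**
- **Height:** the gripper stopped at 0.0702 m under a 22 N press, the same height as when I first gripped the level tray. So the rear foot is on the board.
- **Depth:** the wrist picture puts the bar about 12.5 mm outside the sill's inner face, so the rear foot is about 9 mm inside.
- **Centring:** the bar's centre is within about 1.5 mm of the stand's centre line.
- **Surroundings:** both tiles are in their lanes and the gripper is clear of everything. I did not measure the cup, pot or brush at the end, and no move went near them.

**Disagreements:**
- The first top-view estimate of the tray was about 5 mm off the wrist view, so I used the wrist view for the tray and the stand.
- Buffer contact came 2 to 3 mm earlier than the stand measurement predicted. I put that down to the tilted nose.
- In the last picture the hand-picked points on the sill and the handle posts did not line up squarely, so I did not rely on them.

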